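Rack two potted controllers to cure, heavy end down

TASK

Each of the two tan controller housings has a freshly potted transformer inside one end, and from outside the ends look alike. Lift each one by its carrying handle to see which end dips, then set it down gently on the sloping rack, lying lengthwise on both rods with its heavy end at the bottom of the slope, so that the two cure side by side. Leave the wrench, the screwdriver, the bottle and the two loose caps where they are.

Things in the scene. Friction and masses are not known exactly. Their poses are not given: they have to be found in the camera images.
- unit_a: closed tan plastic controller housing, 160 mm long (182 over the lugs on its ends), 58 wide, 40 high, 0.48 kg in all. Both ends look alike; inside either one (it changes from job to job) is a potted transformer, 0.3 kg. Origin: centre of the underside; x along the length, z up. A carrying handle is pivoted at mid-length, 26 mm above the underside (axis = y); hung from it, the heavy end sinks to a stop at 0.5 rad
- unit_b: second housing, the same in every way as unit_a (its heavy part may be in the same or the other end)
- grip_a (a point): centre of the black grip bar of unit a's handle: 84 mm long across the unit (unit's y), 18 mm thick (along the unit's length), 20 mm high, 62 mm above the pivot; when upright, 38 mm of free space between bar and housing. Pinch it across the 18 mm from above. Slight pivot friction keeps the handle nearly upright on the bench. y along the bar, z from pivot to bar
- grip_b (a point): centre of the grip bar of unit b's handle, the same as grip_a
- bay_left (a point): middle of the left place (robot's left) on the sloped rack, halfway between the rods, level with the rod tops, 78 mm above the bench: where the centre of a housing's underside comes to lie. x points up the slope (0.28 rad; low side roughly towards the robot), z square to it. A foot lip 106 mm down-slope stands 17 mm above the rod tops; a side bar is 80 mm to the left
- bay_right (a point): the same for the right place, 136 mm to the right of the left one; the right side bar is 80 mm to its right. Same axes
- rail_low: the lower, nearer the robot, of the rack's two round steel cross rods (12 mm diameter, 292 mm long, 110 mm apart along the slope) on which the housings lie; origin: middle of its length, on its top line. x points up the slope, y along the rod, z square to the slope
- rail_high: the upper of the rack's two round steel cross rods (12 mm diameter, 292 mm long, 110 mm apart along the slope) on which the housings lie; origin: middle of its length, on its top line. x points up the slope, y along the rod, z square to the slope
- wrench: steel combination wrench, 150 mm, lying on the bench; bystander
- screwdriver: black-handled screwdriver, 180 mm, lying on the bench; bystander
- flux_bottle: white bottle, 48 mm diameter, 130 mm tall, standing; bystander
- cap_0: brown plastic cap, 28 mm diameter, 27 mm high; bystander
- cap_1: brown plastic cap, 28 mm diameter, 27 mm high; bystander
There are look-alikes about, which are no part of the job. What is shaped like the unit_a but purple is not meant. Leave any red look-alike of the unit_b alone.

How it is judged:
On the way, in this order (a step that is already met when the one before it is completed fails the run):
1. one housing hangs from its handle, clear of the bench, with its heavy end dipped (((height (world z) of unit_a above 0.05 m and (angle between unit_a's own x axis and vertical below 1.2108 rad or angle between unit_a's own x axis and vertical above 1.9308 rad)) or (height (world z) of unit_b above 0.05 m and (angle between unit_b's own x axis and vertical below 1.2108 rad or angle between unit_b's own x axis and vertical above 1.9308 rad)))), for 0.3 s.
2. one housing lies on both rods of the rack, heavy end at the bottom (((contact force between unit_a and rail_low above 2 N and contact force between unit_a and rail_high between 0.15 and 2.1 N and angle between the x axis of unit_a and the x axis of bay_left, either way round below 0.2 rad and angle between unit_a's own z axis and vertical below 0.6 rad and z of unit_a in the frame of bay_left between -0.008 and 0.008 m and linear speed of unit_a below 0.03 m/s and angular speed of unit_a below 0.2 rad/s) or (contact force between unit_b and rail_low above 2 N and contact force between unit_b and rail_high between 0.15 and 2.1 N and angle between the x axis of unit_b and the x axis of bay_left, either way round below 0.2 rad and angle between unit_b's own z axis and vertical below 0.6 rad and z of unit_b in the frame of bay_left between -0.008 and 0.008 m and linear speed of unit_b below 0.03 m/s and angular speed of unit_b below 0.2 rad/s))), for 0.2 s.
3. with one housing lying rightly on the rack, the other hangs from its handle with its heavy end dipped ((((contact force between unit_a and rail_low above 2 N and contact force between unit_a and rail_high between 0.15 and 2.1 N and angle between the x axis of unit_a and the x axis of bay_left, either way round below 0.2 rad and angle between unit_a's own z axis and vertical below 0.6 rad and z of unit_a in the frame of bay_left between -0.008 and 0.008 m and linear speed of unit_a below 0.03 m/s and angular speed of unit_a below 0.2 rad/s) and (height (world z) of unit_b above 0.05 m and (angle between unit_b's own x axis and vertical below 1.2108 rad or angle between unit_b's own x axis and vertical above 1.9308 rad))) or ((contact force between unit_b and rail_low above 2 N and contact force between unit_b and rail_high between 0.15 and 2.1 N and angle between the x axis of unit_b and the x axis of bay_left, either way round below 0.2 rad and angle between unit_b's own z axis and vertical below 0.6 rad and z of unit_b in the frame of bay_left between -0.008 and 0.008 m and linear speed of unit_b below 0.03 m/s and angular speed of unit_b below 0.2 rad/s) and (height (world z) of unit_a above 0.05 m and (angle between unit_a's own x axis and vertical below 1.2108 rad or angle between unit_a's own x axis and vertical above 1.9308 rad))))), for 0.3 s.
At the end, for the whole second after the job is handed in: both housings lie at rest, top up, on both rods of the rack, lengthwise along the slope (within 0.2 rad) and down on the rods (within 8 mm), each with its heavy end at the bottom: the lower rod carries most of its weight (more than 2 N) and the upper rod the lesser rest (0.15 to 2.1 N) (contact force between each of unit_a, unit_b and rail_low above 2 N and contact force between unit_a and rail_high between 0.15 and 2.1 N and angle between the x axis of each of unit_a, unit_b and the x axis of bay_left, either way round below 0.2 rad and angle between each of unit_a, unit_b's own z axis and vertical below 0.6 rad and z of unit_a in the frame of bay_left between -0.008 and 0.008 m and linear speed of each of unit_a, unit_b below 0.03 m/s and angular speed of each of unit_a, unit_b below 0.2 rad/s and contact force between unit_b and rail_high between 0.15 and 2.1 N and z of unit_b in the frame of bay_left between -0.008 and 0.008 m); the robot touches nothing.
It fails at once if the wrench, screwdriver, bottle or a loose cap was moved more than 30 mm (distance of any of wrench, screwdriver, flux_bottle, cap_0, cap_1 from where it was at the start of the episode above 0.03 m).
It fails at once if a housing was dropped or slammed onto the rack: it moved faster than 0.35 m/s within 60 mm of its place there ((linear speed of unit_a above 0.35 m/s and (distance between unit_a and bay_left below 0.06 m or distance between unit_a and bay_right below 0.06 m)) or (linear speed of unit_b above 0.35 m/s and (distance between unit_b and bay_left below 0.06 m or distance between unit_b and bay_right below 0.06 m))).
It also fails if it takes over 72 s, if anything falls off the work surface, if the arm or the gripper's body presses on something with over 40 N, if the wrist force passes 120 N, or if a joint passes its speed limit or range.

ROBOT

A 6-joint arm with a two-finger parallel gripper is mounted at the origin on the work surface. World frame = base frame: x ahead of the robot, y to its left, z up, the work surface at z = 0. Lengths are in m, angles in rad, forces in N, time in s.
With the tool pointing down it reaches from about 0.325 to 0.775 m from the base axis. Payload 5.5 kg.
Tool frame: the origin (TCP) lies between the finger pads; the fingertips stand 8 mm ahead of it and the grasp point (between the pads) lies 11 mm behind it (tcp_to_tips is the distance from the TCP to the fingertips, in m); z points along the fingers, y is the line along which they close (so a half turn about z gives the same grasp; the last joint's range is limited). The gripper opens to 88 mm and grips with 3 to 60 N. Pads are 20 mm wide; open, the fingers measure 115 mm over their backs; the gripper's body (75 mm by 178 mm) begins 61 mm behind the grasp point.
Start: joints at [-1.269, 0.091, 1.231, -0, 1.82, -0.057], TCP at [0.211, -0.562, 0.231] pointing down, gripper open.
Joint ranges: [-2.87, 2.87], [-0.86, 2.18], [0.17, 2.46], [-1.51, 4.65], [0.06, 2.69], [-2.65, 2.65]. Speed limits (rad/s): [2.57, 2.57, 3.01, 3.14, 3.14, 3.14].

INTERFACE

Orientations are given as a unit quaternion [w, x, y, z].
In Python, from bench import * gives the robot as it stands. Calls block until the motion is done:
- move_to(position, orientation): joint-space move of the TCP to a pose.
- move_l(position, speed=0.15, orientation=None): straight line of the TCP; orientation=None keeps the orientation; speed is the mean speed in m/s.
- movej(angles): joint-space move.
- gripper_open() and close(): open the fingers fully, or close them until they stop; the grip force is fixed at half the most.
- hold(seconds).
- inverse_kinematics(position, orientation): joint angles nearest the present ones, or None.
- state(): the state.
- get_image(name): name is "side" or "top"; returns a dict with "frame" (400x640x3 uint8, blue, green, red), "depth" (400x640 float32, m along the optical axis (not along the pixel's ray), 0 where there is no reading), "camera_matrix" (3x3 intrinsics, pixels), "k1" (the pictures are not rectified: a ray, as slopes to the right and down, at radius r is drawn at 1 + k1 r^2 times it, then the intrinsics apply), "view" (4x4, takes a point from world to camera coordinates). Camera axes: x right, y up, looking along -z (the intrinsics and any distortion apply to the point x, -y, -z); pixel columns grow to the right and rows downward; lengths in m; the calibration is good to about 2 mm. A picture is of the moment at which its call begins.
A pose or a line that the arm cannot do raises IKError and nothing moves.
- job_done(): hands the job in; it is judged then, once.
The state is a dict: "time": time; "joint_pos": joint angles; "dq": joint speeds; "joint_torque": joint torques, N m; "ee_pos": TCP position; "ee_rot": TCP orientation; "ft_force": force on the tool from outside, world axes, zero at the start; "moment": the same for the moment, N m; "finger_gap": finger opening in m; "finger_force": force on a finger pad.
Only numpy, scipy, OpenCV 4.12 (cv2) and the standard library are available. Lean on these libraries where they do the work, as an engineer would, in place of code of your own. Each camera call takes 0.05 s, during which the arm holds its last target. There are 200 camera calls.

## Working session

There is one attempt and no reset: what is moved stays moved. The work goes in short steps, each a Python script; the robot and the scene stay as the last script left them, time stands still between calls to the robot, and variables do not carry over. Pictures are saved under pics/ and viewed, at most 10 in all, crops included, and the job is handed in when it is done.

```bash
mkdir -p pics; ls; cat > h.py <<'E'
from bench import *
import numpy as np, cv2
def pts(im):
    K=im["camera_matrix"];d=im["depth"];h,w=d.shape
    u,v=np.meshgrid(np.arange(w),np.arange(h))
    x=(u-K[0][2])/K[0][0];y=(v-K[1][2])/K[1][1]
    xd,yd=x.copy(),y.copy()
    for _ in range(8):
        f=1+im["k1"]*(x*x+y*y);x=xd/f;y=yd/f
    P=np.stack([x*d,-y*d,-d,np.ones_like(d)],-1)
    W=P@np.linalg.inv(np.array(im["view"])).T
    W=W[...,:3];W[d<=0]=np.nan
    return W
E
python3 - <<'E'
from h import *
for n in("top","side"):
    im=get_image(n);cv2.imwrite(f"pics/{n}0.png",im["frame"]);np.save(f"/tmp/{n}W.npy",pts(im));np.save(f"/tmp/{n}F.npy",im["frame"])
    print(n,np.linalg.inv(np.array(im["view"])).round(3).tolist(),im["k1"],im["camera_matrix"])
E
```

```text
pics
top [[-0.01, 0.985, -0.175, 0.373], [-1.0, -0.011, -0.007, -0.062], [-0.009, 0.175, 0.985, 0.952], [0.0, 0.0, 0.0, 1.0]] -0.02019705556130784 [[372.65118869   0.         322.29310223]
 [  0.         372.65118869 198.74314476]
 [  0.           0.           1.        ]]
side [[-0.995, 0.075, -0.069, 0.42], [-0.101, -0.782, 0.616, 0.861], [-0.008, 0.619, 0.785, 1.271], [0.0, 0.0, 0.0, 1.0]] -0.04830688829404892 [[519.68873129   0.         316.34494617]
 [  0.         519.68873129 197.70381129]
 [  0.           0.           1.        ]]
```

View pics/top0.png

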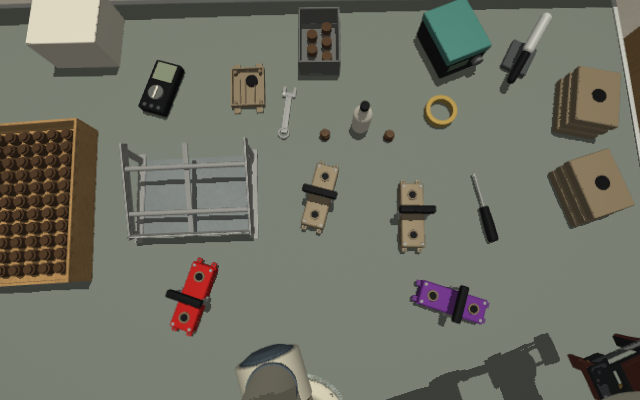

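View pics/side0.png

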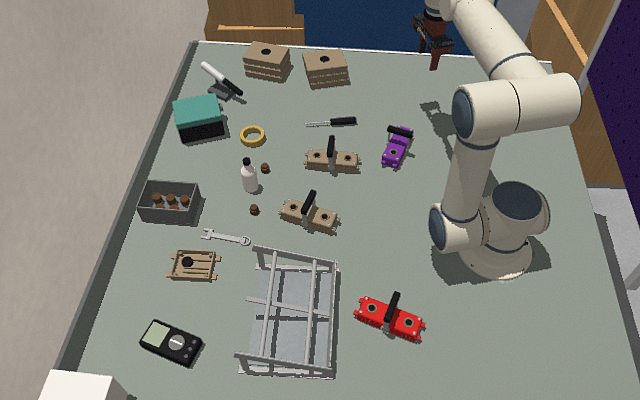

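Look-alikes, by top-picture pixel: the tan housings with a handle are at (320,197) and (412,213), and these are the ones I want. Not wanted are the red one (195,297), the purple one (450,302), the tan tray without a handle (248,88) and the brown boxes (585,100) and (590,185). The rack is at about (190,195), with its lower rod near row 212 and its upper rod near row 167. Bystanders are the wrench (287,110), the caps (325,134) and (389,136), the bottle (362,118) and the screwdriver (485,210).

```bash
python3 - <<'E'
from h import *
F=np.load("/tmp/topF.npy");cv2.imwrite("pics/crop.png",cv2.resize(F[110:270,100:460],None,fx=2.2,fy=2.2,interpolation=cv2.INTER_CUBIC))
def fit(P,name):
    c,s,a=cv2.minAreaRect(P[:,:2].astype(np.float32)*1000)
    print(name,len(P),"mean",P.mean(0).round(4),"rect",np.round(c,1),np.round(s,1),round(a,1),"zpct",np.nanpercentile(P[:,2],[5,50,95]).round(4))
for n,boxes in(("top",{"A":(290,155,345,240),"B":(390,172,440,260)}),("side",{"A":(272,185,345,238),"B":(298,130,365,178)})):
    W=np.load(f"/tmp/{n}W.npy");F=np.load(f"/tmp/{n}F.npy").astype(int)
    b,g,r=F[...,0],F[...,1],F[...,2]
    for k,(u0,v0,u1,v1) in boxes.items():
        m=np.zeros(b.shape,bool);m[v0:v1,u0:u1]=1
        tan=m&(r-b>30)&(r>110)&(abs(W[...,2]-0.04)<.008)
        bar=m&(r<70)&(W[...,2]>.085)&(W[...,2]<.115)
        fit(W[tan],n+k+" tan");fit(W[bar],n+k+" bar")
# rack
for n,(u0,v0,u1,v1) in (("top",(115,130,265,245)),("side",(230,235,345,385))):
    W=np.load(f"/tmp/{n}W.npy")[v0:v1,u0:u1].reshape(-1,3);np.save(f"/tmp/rack{n}.npy",W)
    W=W[W[:,2]>.03]
    print(n,"rack",len(W),W.min(0).round(3),W.max(0).round(3))
    for lo in np.arange(.03,.16,.01):
        q=W[(W[:,2]>lo)&(W[:,2]<lo+.01)]
        if len(q)>10: print(round(lo,2),len(q),np.percentile(q[:,0],[5,50,95]).round(3),np.percentile(q[:,1],[5,50,95]).round(3))
E
```

```text
topA tan 875 mean [ 0.545  -0.049   0.0406] rect [546.8 -49.2] [ 55.2 158.9] 74.4 zpct [0.0379 0.0406 0.0435]
topA bar 262 mean [ 0.5433 -0.0489  0.0975] rect [544.4 -48.8] [83.6 16.6] 74.2 zpct [0.0912 0.0979 0.101 ]
topB tan 915 mean [ 0.492  -0.276   0.0405] rect [ 494.9 -276.8] [ 55.7 157.6] 87.9 zpct [0.0377 0.0405 0.0436]
topB bar 292 mean [ 0.4993 -0.2761  0.097 ] rect [ 499.5 -276.2] [82.3 17.8] 88.8 zpct [0.0916 0.0975 0.1003]
sideA tan 513 mean [ 0.5449 -0.0442  0.0412] rect [545.1 -46.3] [ 59.3 167.2] 73.9 zpct [0.0365 0.0414 0.0455]
sideA bar 167 mean [ 0.545  -0.0424  0.097 ] rect [544.5 -46. ] [82.2 16.9] 75.2 zpct [0.0871 0.098  0.1032]
sideB tan 420 mean [ 0.4949 -0.2724  0.0414] rect [ 495.4 -274.1] [ 61.4 158.2] 89.0 zpct [0.0365 0.0414 0.0459]
sideB bar 129 mean [ 0.5002 -0.2698  0.0974] rect [ 500.5 -272.1] [84.6 17.8] 88.9 zpct [0.0889 0.0981 0.1034]
top rack 3293 [0.439 0.118 0.03 ] [0.678 0.427 0.117]
0.03 97 [0.454 0.468 0.655] [0.119 0.304 0.421]
0.04 262 [0.452 0.471 0.65 ] [0.12  0.273 0.42 ]
0.05 389 [0.449 0.497 0.642] [0.12  0.275 0.418]
0.06 1042 [0.445 0.503 0.568] [0.123 0.276 0.418]
0.07 270 [0.514 0.572 0.642] [0.121 0.278 0.421]
0.08 306 [0.55  0.606 0.652] [0.123 0.28  0.422]
0.09 763 [0.595 0.611 0.657] [0.125 0.277 0.421]
0.1 117 [0.614 0.638 0.665] [0.124 0.42  0.425]
0.11 47 [0.644 0.658 0.671] [0.125 0.419 0.426]
side rack 3155 [0.437 0.117 0.03 ] [0.678 0.429 0.12 ]
0.03 107 [0.453 0.468 0.66 ] [0.123 0.269 0.425]
0.04 272 [0.451 0.467 0.645] [0.124 0.274 0.422]
0.05 440 [0.448 0.496 0.645] [0.124 0.276 0.422]
0.06 921 [0.445 0.504 0.585] [0.126 0.277 0.422]
0.07 279 [0.508 0.572 0.652] [0.124 0.275 0.425]
0.08 301 [0.546 0.605 0.655] [0.126 0.28  0.426]
0.09 665 [0.594 0.611 0.659] [0.128 0.28  0.425]
0.1 119 [0.609 0.638 0.67 ] [0.127 0.286 0.426]
0.11 50 [0.636 0.656 0.671] [0.127 0.423 0.426]
```

View pics/crop.png

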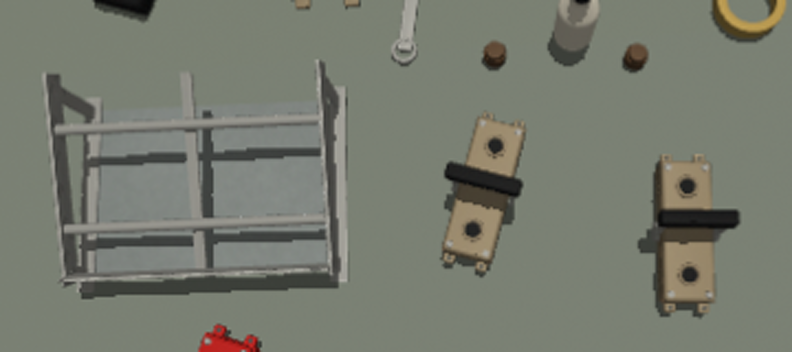

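The crop shows both tan housings, each with a black bar across at crop (485,180) and (698,218). Measured sizes (158×56, bar 83×17, bar top 0.098) match the description. Next is the rod fit and a reach check.

```bash
cat >> h.py <<'E'
from scipy.spatial.transform import Rotation as R
def quat(yaw,pitch=0):  # tool down, closing axis (tool y) at angle yaw in world xy
    z=np.array([0,0,-1.]);y=np.array([np.cos(yaw),np.sin(yaw),0]);x=np.cross(y,z)
    r=R.from_matrix(np.stack([x,y,z],1))
    q=r.as_quat();return [q[3],q[0],q[1],q[2]]
E
python3 - <<'E'
from h import *
W=np.vstack([np.load("/tmp/racktop.npy"),np.load("/tmp/rackside.npy")])
W=W[(W[:,1]>.145)&(W[:,1]<.40)&(abs(W[:,1]-.277)>.015)]
res=[]
for lo,hi,zl in((.485,.525,.05),(.59,.63,.08)):
    q=W[(W[:,0]>lo)&(W[:,0]<hi)&(W[:,2]>zl)]
    p=np.polyfit(q[:,1],q[:,0],1);print("rod",len(q),p.round(4),"x at .275",np.polyval(p,.275).round(4),"z pct",np.percentile(q[:,2],[50,90,98]).round(4))
q=W[(W[:,0]<.465)&(W[:,2]>.03)];print("lip",np.polyfit(q[:,1],q[:,0],1),q[:,0].min(),q[:,2].max())
for u,c in (("W",None),):
    pass
print(state()["time"],state()["finger_gap"])
g={"A":((.5445,-.0475),np.radians(-15.5)),"B":((.500,-.274),np.radians(-1.3)),"L":((.55,.345),0),"R":((.55,.209),0)}
for k,(p,a) in g.items():
    for s in(0,np.pi):
        for z in (.3,.17,.099-.022):
            j=inverse_kinematics([*p,z],quat(a+s));print(k,round(s,1),z,None if j is None else np.round(j,2))
E
```

```text
rod 839 [-0.0314  0.513 ] x at .275 0.5044 z pct [0.0626 0.0656 0.0679]
rod 863 [-0.0305  0.6184] x at .275 0.61 z pct [0.0932 0.0957 0.0974]
lip [-0.03294034  0.4602209 ] 0.4420856385787098 0.07357988539139759
0.1 0.08779027941704307
A 0 0.3 [-0.15 -0.03  1.23 -0.    1.94  0.12]
A 0 0.17 [-0.15 -0.06  1.49 -0.    1.71  0.12]
A 0 0.07700000000000001 [-0.15 -0.03  1.62 -0.    1.54  0.12]
A 3.1 0.3 None
A 3.1 0.17 None
A 3.1 0.07700000000000001 None
B 0 0.3 [-0.56  0.04  1.16 -0.    1.94 -0.54]
B 0 0.17 [-0.56  0.01  1.42 -0.    1.71 -0.54]
B 0 0.07700000000000001 [-0.56  0.04  1.56 -0.    1.55 -0.54]
B 3.1 0.3 [-0.56  0.04  1.16 -0.    1.94  2.6 ]
B 3.1 0.17 [-0.56  0.01  1.42 -0.    1.71  2.6 ]
B 3.1 0.07700000000000001 [-0.56  0.04  1.56 -0.    1.55  2.6 ]
L 0 0.3 [ 0.51  0.26  0.92 -0.    1.96  0.51]
L 0 0.17 [ 0.51  0.22  1.19 -0.    1.73  0.51]
L 0 0.07700000000000001 [ 0.51  0.25  1.33 -0.    1.56  0.51]
L 3.1 0.3 [ 0.51  0.26  0.92 -0.    1.96 -2.63]
L 3.1 0.17 [ 0.51  0.22  1.19 -0.    1.73 -2.63]
L 3.1 0.07700000000000001 [ 0.51  0.25  1.33 -0.    1.56 -2.63]
R 0 0.3 [ 0.31  0.09  1.11 -0.    1.94  0.31]
R 0 0.17 [ 0.31  0.06  1.37 -0.    1.71  0.31]
R 0 0.07700000000000001 [ 0.31  0.08  1.51 -0.    1.55  0.31]
R 3.1 0.3 None
R 3.1 0.17 None
R 3.1 0.07700000000000001 None
```

```bash
cat >> h.py <<'E'
BAY={"L":np.array([.555,.341]),"R":np.array([.559,.205])}; RY=.031
def pick(p,yaw):
    move_to([*p,.20],quat(yaw)); move_l([*p,.077],.12); close()
    s=state();print("gap",s["finger_gap"],"ff",s["finger_force"])
def dip(box,name):
    """slope of the tan top along unit, from side view"""
    im=get_image("side");cv2.imwrite(f"pics/{name}.png",im["frame"]);W=pts(im);F=im["frame"].astype(int)
    m=(F[...,2]-F[...,0]>30)&(F[...,2]>100)
    (x0,y0,z0),(x1,y1,z1)=box
    m&=(W[...,0]>x0)&(W[...,0]<x1)&(W[...,1]>y0)&(W[...,1]<y1)&(W[...,2]>z0)&(W[...,2]<z1)
    P=W[m];A=np.c_[P[:,:2]-P[:,:2].mean(0),np.ones(len(P))]
    c=np.linalg.lstsq(A,P[:,2],rcond=None)[0];print("n",len(P),"mean",P.mean(0).round(3),"dz/dx,dy",c.round(3));return c
E
python3 - <<'E'
from h import *
p=(.5445,-.0475);yaw=np.radians(-15.2)
pick(p,yaw);f0=np.array(state()["moment"])
move_l([*p,.25],.08);hold(.6)
s=state();print(s["time"],s["ft_force"],s["moment"],f0,s["finger_gap"])
dip(((.43,-.12,.1),(.66,.03,.28)),"liftA")
E
```

```text
gap 0.01759902261747331 ff 29.997909665107727
7.4667 [-0.53181335  0.62218155 -4.81717335] [-0.08728989 -0.16816723 -0.02255464] [-0.07904158 -0.17868432 -0.00965838] 0.017791932189720774
n 61 mean [ 0.603 -0.057  0.239] dz/dx,dy [ 0.061 -0.137  0.239]
```

View pics/liftA.png

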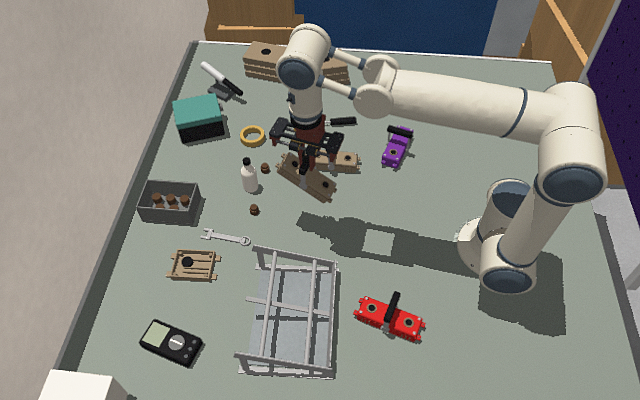

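The far end (280,160) is up with points at z≈0.239, and the near end (335,195) is dipped. So A's heavy end already faces the robot and needs no turn.

```bash
cat >> h.py <<'E'
def place(b,yaw):
    p=BAY[b]-.0072*np.array([np.cos(RY),np.sin(RY)])+.004*np.array([1,RY])
    s=state()["ee_pos"];move_l([s[0],s[1],.30],.15)
    move_l([*p,.30],.2,quat(yaw)); move_l([*p,.21],.12)
    f0=np.array(state()["ft_force"])
    for z in np.arange(.205,.1539,-.005):
        move_l([*p,z],.04);f=np.array(state()["ft_force"]);print(round(z,3),f.round(2))
        if f[2]>-1.2: break
    hold(.3);f=state()["ft_force"];print("end",state()["time"],np.round(f,2))
E
python3 - <<'E'
from h import *
place("L",RY)
dip(((.44,.29,.05),(.68,.39,.2)),"placeA")
E
```

```text
0.205 [ 0.05 -0.06 -4.06]
0.2 [ 0.01  0.15 -5.19]
0.195 [-0.11  0.14 -3.84]
0.19 [-0.4   0.34 -4.4 ]
0.185 [-0.54  0.11 -4.11]
0.18 [-0.35  0.42 -4.51]
0.175 [-0.35 -0.58 -4.33]
0.17 [-0.97 -0.2  -3.17]
0.165 [ 0.23 -0.64 -3.13]
0.16 [ 0.07  0.66 -3.15]
0.155 [ 1.21 -0.28  2.46]
end 14.3167 [1.53 0.81 3.96]
n 218 mean [0.601 0.347 0.13 ] dz/dx,dy [0.193 0.068 0.13 ]
```

View pics/placeA.png

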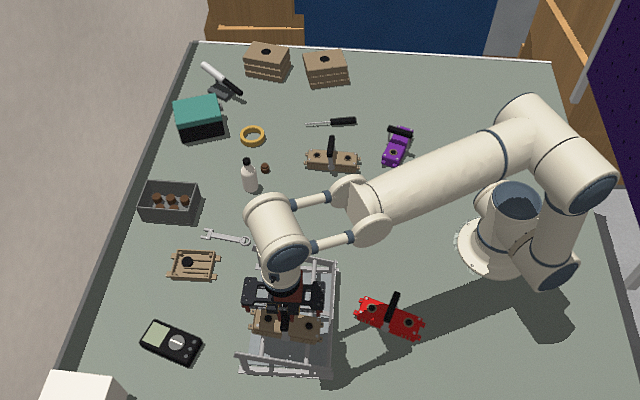

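The unit sits flat on both rods at (285,320), slightly pressed down. Release, retract and check.

```bash
python3 - <<'E'
from h import *
s=state()["ee_pos"];move_l([s[0],s[1],s[2]+.001],.03)
gripper_open();s=state()["ee_pos"];move_l([s[0],s[1],.30],.12)
pick((.500,-.274),np.radians(-1.2))
dip(((.44,.25,.05),(.68,.42,.145)),"relA");print(state()["time"])
s=state()["ee_pos"]
move_l([s[0],s[1],.25],.08);hold(.6);print(state()["time"],state()["ft_force"],state()["finger_gap"])
dip(((.38,-.36,.1),(.62,-.2,.28)),"liftB")
a=cv2.imread("pics/relA.png")[220:400,180:480];b=cv2.imread("pics/liftB.png")[60:240,220:520]
cv2.imwrite("pics/cmb.png",cv2.resize(np.vstack([a,b]),None,fx=1.65,fy=1.65))
E
```

```text
gap 0.01844274073193821 ff 29.99883812852204
n 1007 mean [0.555 0.343 0.12 ] dz/dx,dy [0.269 0.009 0.12 ]
21.65
24.5667 [ 0.55860069  1.03350525 -4.2204713 ] 0.017741050364597673
n 144 mean [ 0.529 -0.278  0.225] dz/dx,dy [0.391 0.017 0.225]
```

View pics/cmb.png

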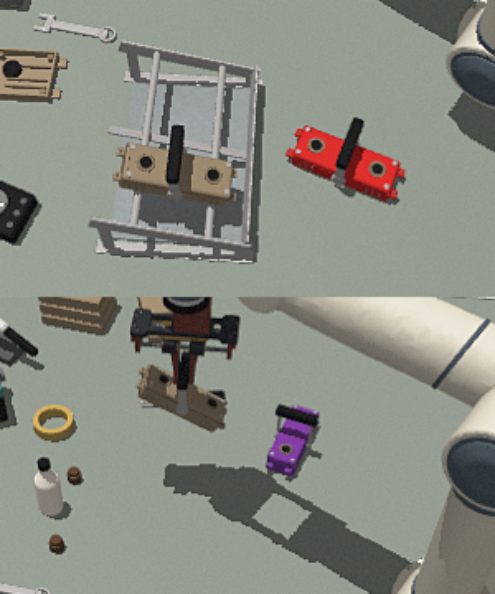

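A lies on the rods with slope 0.269. B's near end is also dipped (slope +0.39, right end at crop (222,415) low), so it goes in the right bay without a turn.

```bash
python3 - <<'E'
from h import *
place("R",RY)
s=state()["ee_pos"];move_l([s[0],s[1],s[2]+.001],.03)
gripper_open();s=state()["ee_pos"];move_l([s[0],s[1],.30],.12);move_l([.45,-.1,.3],.25);hold(.5)
dip(((.44,.25,.05),(.68,.42,.145)),"end");dip(((.44,.14,.05),(.68,.255,.145)),"end");print(state()["time"])
F=cv2.imread("pics/end.png");cv2.imwrite("pics/endc.png",cv2.resize(F[220:400,180:480],None,fx=2.5,fy=2.5))
E
```

```text
0.205 [ 0.11 -0.   -4.88]
0.2 [-0.07 -0.42 -5.25]
0.195 [-0.51  0.29 -4.25]
0.19 [ 0.45 -0.68 -4.99]
0.185 [ 0.03 -0.18 -4.46]
0.18 [-0.04 -0.67 -4.27]
0.175 [ 0.09  0.24 -4.8 ]
0.17 [-1.06  1.12 -2.99]
0.165 [ 0.28 -0.5  -3.17]
0.16 [-0.68 -0.3  -2.65]
0.155 [ 0.25 -0.84  4.29]
end 31.8833 [ 0.06 -0.35  5.51]
n 1001 mean [0.555 0.343 0.12 ] dz/dx,dy [0.266 0.01  0.12 ]
n 818 mean [0.56  0.205 0.12 ] dz/dx,dy [0.268 0.014 0.12 ]
36.675
```

View pics/endc.png

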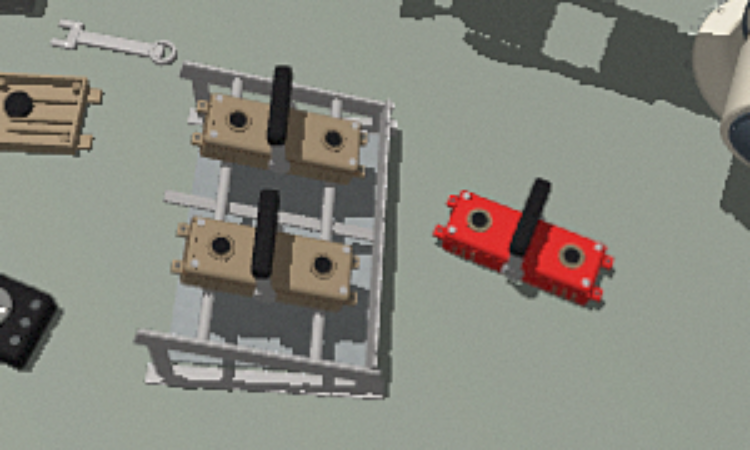

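Both housings, at (282,135) and (265,260), lie flat along the slope on both rods with equal slopes, and the gripper is clear.

```bash
python3 -c "
from bench import *
print(job_done())"
```

```text
the job is handed in; nothing more can be done
None
```

Both tan housings now lie side by side on both rods of the rack, heavy ends down-slope, and I handed the job in after about 37 s of the 72 s allowed; no verdict came back.

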